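Put the aluminium standoff away in the roll-top fittings case

ROBOT

A 6-joint arm with a two-finger parallel gripper is mounted at the origin on the work surface. World frame = base frame: x ahead of the robot, y to its left, z up, the work surface at z = 0. Lengths are in m, angles in rad, forces in N, time in s.
With the tool pointing down it reaches from about 0.3 to 0.775 m from the base axis. Payload 14.6 kg.
Tool frame: the origin (TCP) lies at the very end of the fingers, on their centre line; the grasp point (between the pads) lies 19 mm behind it; z points along the fingers, y is the line along which they close (so a half turn about z gives the same grasp; the last joint's range is limited). The gripper opens to 94 mm and grips with 3 to 60 N. Pads are 16 mm wide; open, the fingers measure 119 mm over their backs; the gripper's body (75 mm by 177 mm) begins 78 mm behind the grasp point.
Start: joints at [-1.299, 0.3, 1.521, -0, 1.321, -0.067], TCP at [0.183, -0.519, 0.205] pointing down, gripper open.
Joint ranges: [-3.03, 3.03], [-0.79, 2.21], [0.23, 2.52], [-1.04, 4.18], [0, 3.07], [-2.55, 2.55]. Speed limits (rad/s): [2.22, 2.22, 2.57, 3.14, 3.14, 3.14].

INTERFACE

Orientations are given as [roll, pitch, yaw] about the fixed x, y, z axes, in that order (R = Rz(yaw) Ry(pitch) Rx(roll)).
In Python, from station import ctrl, cams gives the robot as it stands. The module is installed in compiled form; this text tells all that it offers.
- The arm moves only by the tool arm_command, never from a script. Its argument "plan" is a list that holds one entry, the list of rows, each a list of 7 numbers: the shift along the tool's x, y, z in mm, then the turn, a rotation vector about the tool's x, y, z in rad, then the closure, from -1 (fully open) to 1 (shut). A call has 1 to 12 rows; each row is the pose to reach, as a shift and turn from the pose commanded when the call began, along the tool's axes at that moment; what a row does not reach only later rows make up. A row lasts 1/10 s, in which the tool goes at most 50 mm and 8.59 degrees, less where a joint would pass 70% of its speed; a pose out of reach is approached as far as the arm can. A call with a gripper value outside its range is refused whole. The fingers move at their own pace and stop on an object; "squeeze" is the grip in N (left out, the last holds). Time passes only in rows, so rows that repeat a pose let the fingers close. It gives the time, the measured TCP pose, the force, the opening and the grip force at its end, in the units of the state.
- ctrl.get_obs(): the state, without advancing time (a new reading comes with each control period).
- cams.camera(name): name is "side" or "top" or "wrist"; returns (picture, depth): 420x560x3 uint8, blue, green, red; 420x560 float32, m along the optical axis (not along the pixel's ray), 0 where there is no reading.
- cams.camera_info(name): a dict with "fx", "fy", "cx", "cy" (pixels), "world_to_cam" (4x4, takes a point from world to camera coordinates). Camera axes: x right, y down, z forward; pixel columns grow to the right and rows downward; lengths in m; the calibration is good to about 2 mm. A picture is of the moment at which its call begins: read the wrist's pose just before it. camera_info takes no time and is no camera call; for the wrist camera it gives the pose at the moment of the call.
- ctrl.hand_in(): hands the job in; it is judged then, once.
The state is a dict: "time_s": time; "qpos": joint angles; "joint_vel": joint speeds; "tau": joint torques, N m; "ee_pos": TCP position; "eef_rot": TCP orientation; "force": force on the tool from outside, world axes, zero at the start; "moment": the same for the moment, N m; "grip_width": finger opening in m; "grip_force": force on a finger pad.
Only numpy, scipy, OpenCV 4.12 (cv2) and the standard library are available. Lean on these libraries where they do the work, as an engineer would, in place of code of your own. Each camera call takes 0.05 s, during which the arm holds its last target. There are 200 camera calls.

TASK

Put the bright aluminium sign standoff into the open roll-top case on the bench, then roll the slatted shutter down along its track until it is fully shut over it.

Things in the scene. Friction and masses are not known exactly. Their poses are not given: they have to be found in the camera images.
- standoff_alu: The wanted sign standoff: a plain bright silver (near-white in some light) aluminium cylinder with a thin dark groove below its cap, 32 mm in diameter, 60 mm tall, 0.12 kg, standing loose and upright on the bench. Origin at the centre of its underside, z up along it. Two bystanders of the same shape are brass and matt black.
- case: Fixed blue half-barrel case, 300 mm deep (x), 256 wide (y), 190 high. Origin: centre of underside; -x side is the front, facing roughly the robot. Black floor 12 mm up, from a 45 mm high front lip (x=-142 mm) to an inner wall (x=22), 240 mm wide. Open, x=-140 to -30 mm is free from above; a hood covers the rear. A standoff standing or lying near x=-90, y=0 leaves the shutter free.
- shutter (a joint): Roll angle (rad) of the aluminium slatted shutter: 0 fully shut (stop), 1.5 fully open (stop). Starts nearly open, moves stiffly (3 to 5 N at its bar), stays where left. Its track is a circle about a line along the case's y at x=0, z=40 mm in the case's frame; inner radius of the slats 137 mm, outer 143 mm; contents must stay inside it.
- shutter_bar (a point): Middle of the orange round pull bar on the leading slat: 10 mm thick, 100 long along the case's y, on two end stalks, 24 mm gap to the slats. In the case's frame it is at x=-172 cos(a), z=40+172 sin(a) mm, a = shutter+0.21 rad: on top (about 210 mm high) when open, low in front (76 mm) when shut. Pinch from above, closing along the case's x (it turns in the fingers), or push it.
Mind the look-alikes: they are no part of the job. Several things look just like the standoff_alu: the one meant starts nearest to the robot's base.

How it is judged:
By the outcome, as a careful person would: the job done as asked, in the order asked, and still so for the second after the job is handed in, with the robot touching nothing.
It also fails if it takes over 58 s, if anything falls off the work surface, if the arm or the gripper's body presses on something with over 40 N, if the wrist force passes 120 N, or if a joint passes its speed limit or range.

## Working session

There is one attempt and no reset: what is moved stays moved. The work goes in short steps, Python scripts to look and compute and a tool call to move; the robot and the scene stay as the last step left them, time stands still between calls to the robot, and variables do not carry over. Pictures are saved under pics/ and viewed, at most 10 in all, crops included, and the job is handed in when it is done.

Besides the shell and the picture viewer there is one more tool, called after ">>>" as name([rows], argument=value, ...), one row to a line, values as JSON. arm_command: Moves the arm, as the interface text tells. Its arguments: {"type":"object","properties":{"plan":{"type":"array"},"squeeze":{"type":"number"}},"required":["plan"]}

```bash
mkdir -p pics; cat > h.py <<'E'
import numpy as np, cv2, json
from station import ctrl, cams
def grab(n):
    p,d=cams.camera(n); i=cams.camera_info(n); np.savez(f'{n}.npz',p=p,d=d,T=i["world_to_cam"],K=[i["fx"],i["fy"],i["cx"],i["cy"]]); return p,d
def world(n,u,v,z=None):
    f=np.load(f'{n}.npz'); fx,fy,cx,cy=f['K']; Ti=np.linalg.inv(f['T'])
    r=np.array([(u-cx)/fx,(v-cy)/fy,1.])
    if z is None:
        d=f['d'][int(v),int(u)]; c=r*d; return Ti[:3,:3]@c+Ti[:3,3]
    w=Ti[:3,:3]@r; o=Ti[:3,3]; return o+w*(z-o[2])/w[2]
E
python3 - <<'E'
from h import *
p,d=grab('top'); cv2.imwrite('pics/top1.png',p)
p,d=grab('side'); cv2.imwrite('pics/side1.png',p)
o=ctrl.get_obs(); print(o)
E
```

```text
{'time_s': 0.1, 'qpos': array([-1.29861451e+00,  3.00411046e-01,  1.52150981e+00, -2.05296793e-05,
        1.32068100e+00, -6.66073613e-02]), 'joint_vel': array([ 7.12353161e-04, -3.15529474e-03, -2.13701167e-03, -7.19588188e-04,
        8.39189529e-05, -1.28090797e-03]), 'tau': array([ 1.47387691e-03, -5.32644582e+01, -3.53285086e+01,  7.09062768e-02,
        2.34920578e-02, -9.23024822e-05]), 'ee_pos': array([ 0.18271698, -0.51852132,  0.20494942]), 'eef_rot': array([-3.14058437e+00, -4.73287241e-05,  3.38794250e-01]), 'force': array([-0.62152826,  0.27308366,  0.26403602]), 'moment': array([ 0.00795883, -0.0491424 ,  0.00035462]), 'grip_force': 0.0, 'grip_width': 0.09403489660512711}
```

View pics/top1.png

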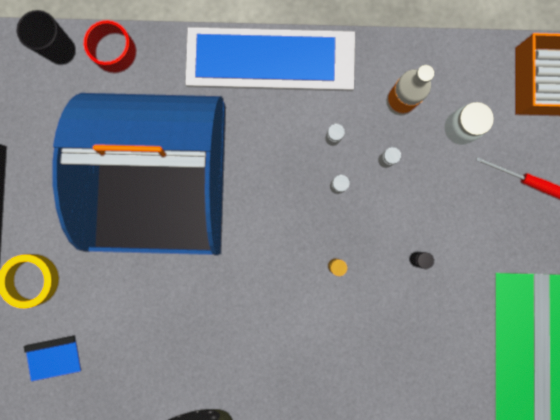

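View pics/side1.png

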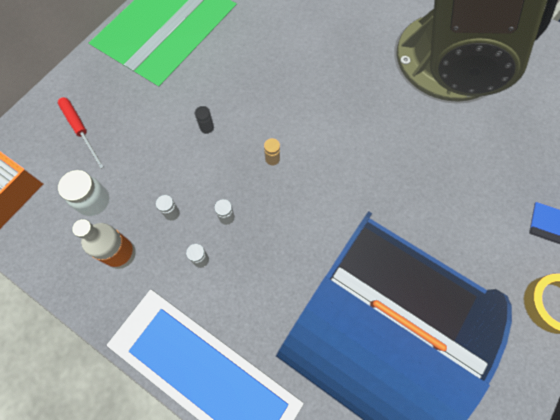

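The top view shows three silver cylinders, at (336,133), (391,156) and (341,184). There is also a brass one at (338,267) and a black one at (422,260). The case is on the left, with its bar at about (127,149) and its front lip at about (150,250). In the side view the silver ones are at (165,205), (223,210) and (196,254). I'll measure distances to the base and check a crop.

```bash
python3 - <<'E'
from h import *
for u,v in [(336,131),(392,155),(341,182),(338,267),(422,260)]:
    w=world('top',u,v); w2=world('top',u,v,.06); print(u,v,w.round(3),w2.round(3),np.hypot(*w2[:2]).round(3))
for u,v in [(165,202),(223,206),(196,250),(272,145)]: print('side',world('side',u,v,.06).round(3),world('side',u,v).round(3))
p=np.load('top.npz')['p']
a=cv2.resize(p[100:290,300:440],None,fx=4,fy=4,interpolation=cv2.INTER_CUBIC)[:, :560][:600]
cv2.imwrite('pics/c1.png',a)
b=cv2.resize(p[85:265,45:235],None,fx=3.3,fy=3.3,interpolation=cv2.INTER_CUBIC); cv2.imwrite('pics/c2.png',b)
# orange bar
for n in('top','side'):
    f=np.load(n+'.npz'); hsv=cv2.cvtColor(f['p'],cv2.COLOR_BGR2HSV); m=cv2.inRange(hsv,(5,180,150),(16,255,255)); 
    nn,l,s,c=cv2.connectedComponentsWithStats(m); 
    for k in range(1,nn):
        if s[k,4]>100:
            vv,uu=np.where(l==k); P=np.array([world(n,u,v) for u,v in zip(uu,vv)]); t=P[P[:,2]>P[:,2].max()-.006]
            print(n,c[k],s[k],t.mean(0).round(4), cv2.fitLine(t[:,:2].astype(np.float32),cv2.DIST_L2,0,.01,.01).ravel().round(3), P.max(0).round(3),P.min(0).round(3))
E
```

```text
336 131 [ 0.714 -0.181  0.057] [ 0.713 -0.181  0.06 ] 0.736
392 155 [ 0.67  -0.287  0.061] [ 0.67  -0.287  0.06 ] 0.729
341 182 [ 0.616 -0.192  0.06 ] [ 0.616 -0.192  0.06 ] 0.645
338 267 [ 0.456 -0.189  0.062] [ 0.456 -0.189  0.06 ] 0.494
422 260 [ 0.473 -0.347  0.057] [ 0.473 -0.346  0.06 ] 0.586
side [ 0.669 -0.287  0.06 ] [ 0.668 -0.288  0.059]
side [ 0.613 -0.192  0.06 ] [ 0.614 -0.192  0.06 ]
side [ 0.709 -0.181  0.06 ] [0.776 0.049 0.777]
side [ 0.455 -0.19   0.06 ] [ 0.455 -0.191  0.059]
top [537.95220588  64.43382353] [532  33  28  74 272] [ 0.5106 -0.0766  0.9506] [ 0.154  0.988  0.511 -0.077] [ 0.91  -0.077  0.951] [ 0.511 -0.599  0.004]
top [124.73195876 147.9347079 ] [ 93 145  69   7 291] [0.6429 0.1692 0.2149] [ 0.    -1.     0.643  0.169] [0.647 0.219 0.219] [0.639 0.112 0.211]
side [ 10.37837838 169.87162162] [  0 153  24  41 148] [ 0.7924 -0.5618  0.0686] [ 0.741  0.672  0.792 -0.562] [ 0.831 -0.549  0.072] [ 0.772 -0.673  0.001]
```

View pics/c1.png

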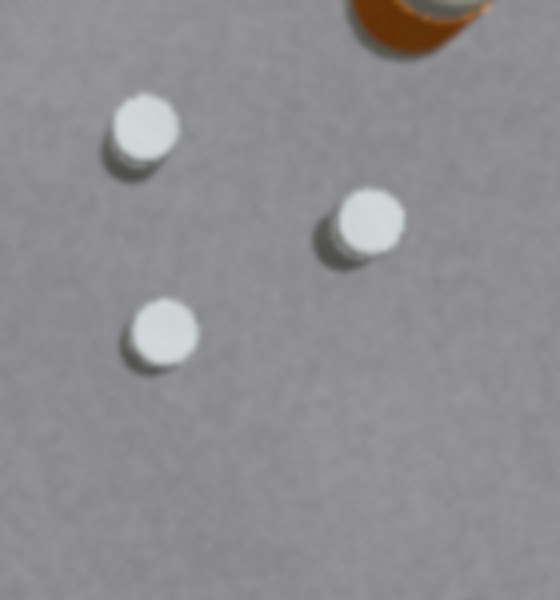

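View pics/c2.png

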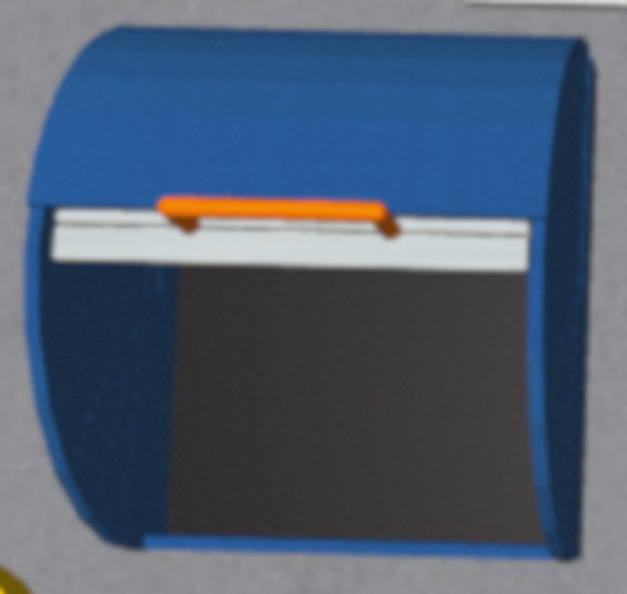

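The crop shows three identical silver caps, at top-view pixels (336,131), (392,155) and (341,182). They are 0.736, 0.729 and 0.645 m from the base. The one at (341,182), lower-left in the crop, is nearest, so it is the one meant. In the case crop the bar runs from about (93.5,147) to (162,149), and the lip from about (89,249) to (210,252).

```bash
python3 - <<'E'
from h import *
from scipy.optimize import least_squares
for u,v,z in [(95,147.3,.215),(160.5,149,.215),(88.9,248.6,.045),(210.2,251.7,.045)]: print(world('top',u,v,z).round(4))
# joint fit of case cloud: lip top points, barrel hood (radius unknown), side plates
f=np.load('top.npz'); hsv=cv2.cvtColor(f['p'],cv2.COLOR_BGR2HSV); m=cv2.inRange(hsv,(100,120,40),(125,255,255)); m[:, 240:]=0; m[:80]=0; m[265:]=0
vv,uu=np.where(m>0); P=np.array([world('top',u,v) for u,v in zip(uu,vv)])
L=P[(P[:,2]>.038)&(P[:,2]<.052)&(P[:,0]<.53)]; print('lip',len(L),L.min(0).round(4),L.max(0).round(4))
k=np.polyfit(L[:,1],L[:,0],1); print('lip x = ',k)
for lo,hi in [(.06,.1),(.1,.14),(.14,.18),(.185,.2)]:
    B=P[(P[:,2]>lo)&(P[:,2]<hi)]; print(lo,len(B),B.min(0).round(4),B.max(0).round(4))
H=P[(P[:,0]>.66)&(P[:,2]>.06)&(P[:,1]>.07)&(P[:,1]<.27)]
r=least_squares(lambda q:np.hypot(H[:,0]-q[0]-q[1]*(H[:,1]-.17),H[:,2]-.04)-q[2],[.65,0,.15],loss='soft_l1',f_scale=.002); print('hood',r.x,len(H))
E
```

```text
[0.6426 0.2152 0.215 ]
[0.6425 0.1123 0.215 ]
[0.4778 0.2851 0.045 ]
[0.4779 0.0532 0.045 ]
lip 522 [0.4741 0.0378 0.0383] [0.5292 0.2875 0.052 ]
lip x =  [0.03288496 0.47655407]
0.06 1234 [0.4767 0.0376 0.06  ] [0.7677 0.2907 0.1   ]
0.1 2321 [0.4856 0.0378 0.1001] [0.7626 0.2942 0.14  ]
0.14 5262 [0.5097 0.0376 0.14  ] [0.7394 0.294  0.18  ]
0.185 2071 [0.5744 0.0379 0.185 ] [0.6766 0.2942 0.1935]
hood [0.62306422 0.00131817 0.15206839] 5486
```

>>> arm_command([
  [[516,-165,0,0,0,0.339,-1],[516,-165,0,0,0,0.339,-1],[516,-165,0,0,0,0.339,-1],[516,-165,0,0,0,0.339,-1],[516,-165,0,0,0,0.339,-1],[516,-165,0,0,0,0.339,-1],[516,-165,0,0,0,0.339,-1],[516,-165,0,0,0,0.339,-1],[516,-165,0,0,0,0.339,-1],[516,-165,0,0,0,0.339,-1],[516,-165,0,0,0,0.339,-1],[516,-165,0,0,0,0.339,-1]],
], squeeze=20)

```text
time_s: 1.3
ee_pos: [0.6175, -0.1875, 0.204]
eef_rot: [-3.14, 0.001, 0.005]
force: [-0.0, 0.2, -0.5]
grip_width: 0.094
grip_force: 0.0
```

>>> arm_command([
  [[0,0,50,0,0,0,-1],[0,0,90,0,0,0,-1],[0,0,90,0,0,0,-1],[0,0,90,0,0,0,-1]],
])

```text
time_s: 1.7
ee_pos: [0.6146, -0.1921, 0.1165]
eef_rot: [-3.142, 0.0, -0.001]
force: [-0.2, 0.1, 0.6]
grip_width: 0.094
grip_force: 0.0
```

```bash
python3 - <<'E'
from h import *
p,d=grab('wrist'); cv2.imwrite('pics/w1.png',p)
print(ctrl.get_obs()['ee_pos'])
E
```

```text
[ 0.61527609 -0.19226674  0.11783038]
```

View pics/w1.png

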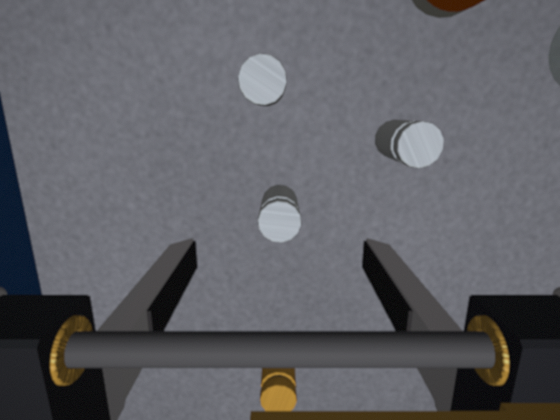

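The wrist view shows the wanted standoff at (279,222), centred between the fingers. The two other silver ones are at (263,79) and (420,144), well clear.

```bash
python3 -c "
from h import *
print(world('wrist',279.5,221,.06),world('wrist',279.5,221))"
```

```text
[ 0.61554875 -0.19261588  0.06      ] [ 0.61611782 -0.19261285  0.06176593]
```

>>> arm_command([
  [[0,0,40,0,0,0,-1],[0,0,75,0,0,0,-1],[0,0,92,0,0,0,-1],[0,0,92,0,0,0,-1],[0,0,92,0,0,0,-1],[0,0,92,0,0,0,1],[0,0,92,0,0,0,1],[0,0,92,0,0,0,1],[0,0,92,0,0,0,1],[0,0,92,0,0,0,1],[0,0,92,0,0,0,1],[0,0,92,0,0,0,1]],
], squeeze=25)

```text
time_s: 2.95
ee_pos: [0.6146, -0.1916, 0.0234]
eef_rot: [-3.142, 0.0, -0.0]
force: [-0.0, -0.9, 0.4]
grip_width: 0.0413
grip_force: 0.0
```

>>> arm_command([
  [[0,0,0,0,0,0,1],[0,0,0,0,0,0,1],[0,0,0,0,0,0,1],[0,0,0,0,0,0,1],[0,0,0,0,0,0,1]],
])

```text
time_s: 3.45
ee_pos: [0.6146, -0.1916, 0.0234]
eef_rot: [-3.142, 0.0, -0.0]
force: [0.7, 0.0, -0.9]
grip_width: 0.0316
grip_force: 25.0
```

>>> arm_command([
  [[0,0,-30,0,0,0,1],[0,0,-70,0,0,0,1],[0,0,-120,0,0,0,1],[0,0,-170,0,0,0,1],[-10,0,-215,0,0,0,1],[-20,-30,-235,0,0,0,1],[-35,-75,-240,0,0,0,1],[-50,-120,-240,0,0,0,1],[-65,-165,-240,0,0,0,1],[-75,-210,-240,0,0,0,1],[-84,-255,-240,0,0,0,1],[-84,-300,-240,0,0,0,1]],
])

```text
time_s: 4.65
ee_pos: [0.5296, 0.1101, 0.2639]
eef_rot: [-3.142, -0.0, -0.0]
force: [0.8, 0.2, -1.2]
grip_width: 0.0318
grip_force: 25.0
```

>>> arm_command([
  [[0,-35,0,0,0,0,1],[0,-57,0,0,0,0,1],[0,-57,0,0,0,0,1],[0,-57,0,0,0,0,1],[0,-57,0,0,0,0,1]],
])

```text
time_s: 5.15
ee_pos: [0.5308, 0.1644, 0.2634]
eef_rot: [3.141, 0.0, -0.001]
force: [0.1, -0.3, -1.2]
grip_width: 0.0317
grip_force: 25.0
```

>>> arm_command([
  [[0,0,40,0,0,0,1],[0,0,80,0,0,0,1],[0,0,120,0,0,0,1],[0,0,160,0,0,0,1],[0,0,195,0,0,0,1],[0,0,212,0,0,0,1],[0,0,220,0,0,0,1],[0,0,224,0,0,0,1],[0,0,224,0,0,0,1],[0,0,224,0,0,0,1]],
])

```text
time_s: 6.15
ee_pos: [0.5313, 0.1654, 0.0406]
eef_rot: [-3.141, -0.002, -0.0]
force: [-0.0, -0.7, -1.0]
grip_width: 0.0317
grip_force: 25.0
```

>>> arm_command([
  [[0,0,1.5,0,0,0,1],[0,0,3,0,0,0,1],[0,0,4,0,0,0,1],[0,0,4,0,0,0,1]],
])

```text
time_s: 6.55
ee_pos: [0.5307, 0.1654, 0.0354]
eef_rot: [-3.142, -0.0, -0.0]
force: [-0.3, 0.7, -1.7]
grip_width: 0.0317
grip_force: 25.0
```

>>> arm_command([
  [[0,0,0.7,0,0,0,1],[0,0,1.4,0,0,0,1],[0,0,1.4,0,0,0,1]],
])

```text
time_s: 6.85
ee_pos: [0.5309, 0.1655, 0.0353]
eef_rot: [-3.141, -0.001, -0.0]
force: [-5.6, -2.5, 14.1]
grip_width: 0.0312
grip_force: 25.0
```

>>> arm_command([
  [[0,0,-0.8,0,0,0,1],[0,0,-0.8,0,0,0,-0.3],[0,0,-0.8,0,0,0,-0.3],[0,0,-0.8,0,0,0,-0.3],[0,0,-0.8,0,0,0,-0.3],[0,0,-0.8,0,0,0,-0.3],[0,0,-0.8,0,0,0,-0.3],[0,0,-0.8,0,0,0,-0.3]],
])

```text
time_s: 7.65
ee_pos: [0.5307, 0.1654, 0.0348]
eef_rot: [-3.142, -0.0, -0.0]
force: [-0.6, -0.0, -0.5]
grip_width: 0.0608
grip_force: 0.0
```

>>> arm_command([
  [[0,0,-20,0,0,0,-0.3],[0,0,-50,0,0,0,-0.3],[0,0,-100,0,0,0,-0.3],[0,0,-150,0,0,0,-0.3],[0,0,-200,0,0,0,-0.3],[0,0,-250,0,0,0,-0.3],[0,0,-250,0,0,0,-0.3],[0,0,-250,0,0,0,-0.3]],
])

```text
time_s: 8.45
ee_pos: [0.5308, 0.1654, 0.2854]
eef_rot: [-3.141, -0.002, -0.0]
force: [0.5, -1.3, -1.1]
grip_width: 0.0611
grip_force: 0.0
```

>>> arm_command([
  [[10,0,0,0,0,-0.14,-0.3],[20,0,0,0,0,-0.28,-0.3],[30,0,0,0,0,-0.42,-0.3],[40,0,0,0,0,-0.56,-0.3],[50,0,0,0,0,-0.7,-0.3],[60,0,0,0,0,-0.84,-0.3],[70,0,0,0,0,-0.98,-0.3],[80,0,0,0,0,-1.12,-0.3],[90,0,0,0,0,-1.26,-0.3],[100,0,0,0,0,-1.4,-0.3],[112,0,0,0,0,-1.54,-0.3],[112,0,0,0,0,-1.571,-0.3]],
])

```text
time_s: 9.65
ee_pos: [0.6432, 0.1651, 0.282]
eef_rot: [-3.138, 0.001, 1.576]
force: [-0.3, -0.7, -0.7]
grip_width: 0.0606
grip_force: 0.0
```

>>> arm_command([
  [[0,0,0,0,0,0,-0.3],[0,0,0,0,0,0,-0.3]],
])

```text
time_s: 9.85
ee_pos: [0.6424, 0.1653, 0.2835]
eef_rot: [-3.14, 0.0, 1.569]
force: [0.4, -0.7, -0.1]
grip_width: 0.0612
grip_force: 0.0
```

```bash
python3 - <<'E'
from h import *
print(ctrl.get_obs()['ee_pos'],ctrl.get_obs()['eef_rot'])
a,_=grab('wrist'); b,_=grab('side')
cv2.imwrite('pics/w2.png',np.hstack([cv2.resize(a,(400,300)),cv2.resize(b[200:410,270:550],(400,300))]))
f=np.load('wrist.npz'); m=cv2.inRange(cv2.cvtColor(f['p'],cv2.COLOR_BGR2HSV),(5,180,120),(16,255,255))
vv,uu=np.where(m>0); P=np.array([world('wrist',u,v) for u,v in zip(uu,vv)]); P=P[(P[:,2]>.195)&(P[:,2]<.23)]
print(len(P),P.min(0),P.max(0),np.median(P,0))
E
```

```text
[0.64241603 0.165345   0.28351327] [-3.13964183e+00  3.92737514e-04  1.56945218e+00]
568 [0.6371819  0.11471271 0.19579449] [0.64688008 0.22050622 0.21753359] [0.64015506 0.17539752 0.21531745]
```

View pics/w2.png

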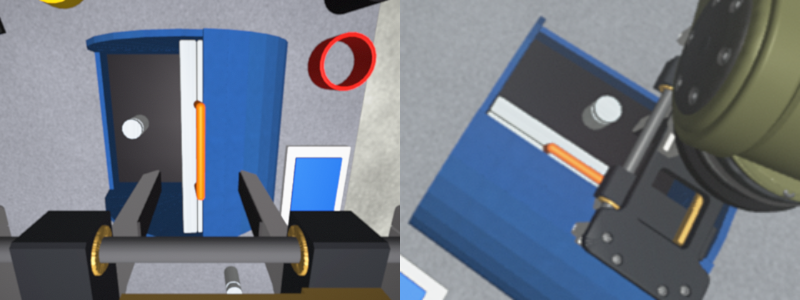

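The combined picture shows the standoff upright in the open case, at (133,128) in the wrist half. The orange bar, at (200,150), sits between the fingers.

>>> arm_command([
  [[0,0,40,0,0,0,-0.3],[0,0,70,0,0,0,-0.3],[0,0,83,0,0,0,-0.3],[0,0,83,0,0,0,1],[0,0,83,0,0,0,1],[0,0,83,0,0,0,1],[0,0,83,0,0,0,1],[0,0,83,0,0,0,1],[0,0,83,0,0,0,1],[0,0,83,0,0,0,1],[0,0,83,0,0,0,1],[0,0,83,0,0,0,1]],
], squeeze=15)

```text
time_s: 11.15
ee_pos: [0.6428, 0.1654, 0.2021]
eef_rot: [3.141, -0.0, 1.571]
force: [0.7, 0.5, 1.2]
grip_width: 0.0095
grip_force: 15.0
```

>>> arm_command([
  [[0,0,0,0,0,0,1],[0,0,0,0,0,0,1],[0,0,0,0,0,0,1]],
])

```text
time_s: 11.45
ee_pos: [0.6428, 0.1654, 0.202]
eef_rot: [3.141, -0.0, 1.571]
force: [0.8, 0.4, 2.5]
grip_width: 0.0093
grip_force: 15.0
```

```bash
cat > arc.py <<'E'
import numpy as np,sys
def tcp(s):
    a=1.692+(0.20-1.692)*s; th=0.5*np.clip((s-.1)/.8,0,1); h=.009
    return np.array([.622-.172*np.cos(a)+h*np.sin(th), .04+.172*np.sin(a)-h*np.cos(th)]),th
for k in range(3):
    p0,t0=tcp(k/3); Y=np.array([np.cos(t0),np.sin(t0)]); Z=np.array([np.sin(t0),-np.cos(t0)])
    print([[0,round(float((p-p0)@Y*1e3)),round(float((p-p0)@Z*1e3)),round(float(t0-t),3),0,0,1] for p,t in [tcp((k+j/12)/3) for j in range(1,13)]],tcp((k+1)/3))
E
python3 arc.py
```

```text
[[0, -7, -1, 0.0, 0, 0, 1], [0, -14, -1, 0.0, 0, 0, 1], [0, -21, -1, 0.0, 0, 0, 1], [0, -28, -1, -0.007, 0, 0, 1], [0, -35, -1, -0.024, 0, 0, 1], [0, -42, 0, -0.042, 0, 0, 1], [0, -49, 1, -0.059, 0, 0, 1], [0, -56, 3, -0.076, 0, 0, 1], [0, -63, 4, -0.094, 0, 0, 1], [0, -70, 6, -0.111, 0, 0, 1], [0, -76, 8, -0.128, 0, 0, 1], [0, -83, 11, -0.146, 0, 0, 1]] (array([0.56012822, 0.19107158]), np.float64(0.14583333333333331))
[[0, -7, 2, -0.017, 0, 0, 1], [0, -13, 4, -0.035, 0, 0, 1], [0, -20, 6, -0.052, 0, 0, 1], [0, -26, 9, -0.069, 0, 0, 1], [0, -33, 12, -0.087, 0, 0, 1], [0, -39, 15, -0.104, 0, 0, 1], [0, -45, 18, -0.122, 0, 0, 1], [0, -51, 22, -0.139, 0, 0, 1], [0, -57, 26, -0.156, 0, 0, 1], [0, -63, 30, -0.174, 0, 0, 1], [0, -68, 34, -0.191, 0, 0, 1], [0, -73, 39, -0.208, 0, 0, 1]] (array([0.49327341, 0.14201282]), np.float64(0.35416666666666663))
[[0, -6, 4, -0.017, 0, 0, 1], [0, -12, 8, -0.035, 0, 0, 1], [0, -17, 12, -0.052, 0, 0, 1], [0, -23, 16, -0.069, 0, 0, 1], [0, -28, 21, -0.087, 0, 0, 1], [0, -33, 26, -0.104, 0, 0, 1], [0, -38, 31, -0.122, 0, 0, 1], [0, -43, 36, -0.139, 0, 0, 1], [0, -47, 41, -0.146, 0, 0, 1], [0, -52, 47, -0.146, 0, 0, 1], [0, -56, 53, -0.146, 0, 0, 1], [0, -60, 59, -0.146, 0, 0, 1]] (array([0.45774338, 0.06627288]), np.float64(0.5))
```

>>> arm_command([
  [[0,-7,-1,0,0,0,1],[0,-14,-1,0,0,0,1],[0,-21,-1,0,0,0,1],[0,-28,-1,-0.007,0,0,1],[0,-35,-1,-0.024,0,0,1],[0,-42,0,-0.042,0,0,1],[0,-49,1,-0.059,0,0,1],[0,-56,3,-0.076,0,0,1],[0,-63,4,-0.094,0,0,1],[0,-70,6,-0.111,0,0,1],[0,-76,8,-0.128,0,0,1],[0,-83,11,-0.146,0,0,1]],
])

```text
time_s: 12.65
ee_pos: [0.5601, 0.1655, 0.1918]
eef_rot: [2.992, -0.001, 1.571]
force: [1.5, 0.7, 6.7]
grip_width: 0.0094
grip_force: 15.0
```

>>> arm_command([
  [[0,-7,2,-0.017,0,0,1],[0,-13,4,-0.035,0,0,1],[0,-20,6,-0.052,0,0,1],[0,-26,9,-0.069,0,0,1],[0,-33,12,-0.087,0,0,1],[0,-39,15,-0.104,0,0,1],[0,-45,18,-0.122,0,0,1],[0,-51,22,-0.139,0,0,1],[0,-57,26,-0.156,0,0,1],[0,-63,30,-0.174,0,0,1],[0,-68,34,-0.191,0,0,1],[0,-73,39,-0.208,0,0,1]],
])

```text
time_s: 13.85
ee_pos: [0.4931, 0.1656, 0.142]
eef_rot: [2.786, -0.001, 1.571]
force: [-1.2, 0.3, 6.6]
grip_width: 0.0094
grip_force: 15.0
```

>>> arm_command([
  [[0,-6,4,-0.017,0,0,1],[0,-12,8,-0.035,0,0,1],[0,-17,12,-0.052,0,0,1],[0,-23,16,-0.069,0,0,1],[0,-28,21,-0.087,0,0,1],[0,-33,26,-0.104,0,0,1],[0,-38,31,-0.122,0,0,1],[0,-43,36,-0.139,0,0,1],[0,-47,41,-0.146,0,0,1],[0,-52,47,-0.146,0,0,1],[0,-56,53,-0.146,0,0,1],[0,-60,59,-0.146,0,0,1]],
])

```text
time_s: 15.05
ee_pos: [0.4591, 0.1662, 0.067]
eef_rot: [2.636, -0.002, 1.572]
force: [6.4, -1.7, 32.6]
grip_width: 0.0093
grip_force: 15.0
```

>>> arm_command([
  [[0,0,0,0,0,0,1],[0,0,0,0,0,0,1]],
])

```text
time_s: 15.25
ee_pos: [0.4593, 0.1664, 0.0668]
eef_rot: [2.637, -0.002, 1.572]
force: [14.9, 4.9, -1.7]
grip_width: 0.0096
grip_force: 15.0
```

>>> arm_command([
  [[0,0,0,0,0,0,0.6],[0,0,0,0,0,0,0.6],[0,0,0,0,0,0,0.6],[0,0,-5,0,0,0,0.6],[0,0,-15,0,0,0,0.6],[0,0,-30,0,0,0,0.6],[0,0,-50,0,0,0,0.6],[0,0,-50,0,0,0,0.6]],
])

```text
time_s: 16.05
ee_pos: [0.4333, 0.1658, 0.1117]
eef_rot: [2.638, -0.001, 1.571]
force: [0.7, 0.3, 0.3]
grip_width: 0.0192
grip_force: 0.0
```

```bash
python3 - <<'E'
from h import *
o=ctrl.get_obs(); print(o['ee_pos'],o['force'])
a,_=grab('wrist'); b,_=grab('side')
cv2.imwrite('pics/w3.png',np.hstack([cv2.resize(a,(400,300)),cv2.resize(b[180:390,270:550],(400,300))]))
for n in ('wrist','side'):
    f=np.load(n+'.npz'); m=cv2.inRange(cv2.cvtColor(f['p'],cv2.COLOR_BGR2HSV),(5,180,120),(16,255,255))
    vv,uu=np.where(m>0); P=np.array([world(n,u,v) for u,v in zip(uu,vv)]); P=P[(P[:,2]>.04)&(P[:,2]<.2)&(P[:,0]<.52)&(abs(P[:,1]-.165)<.06)]
    if len(P): print(n,len(P),P.min(0),P.max(0),np.median(P,0))
E
```

```text
[0.43329417 0.16583683 0.11169444] [0.69636586 0.329781   0.34196361]
wrist 2327 [0.42571666 0.11226084 0.07155821] [0.48346792 0.22033943 0.14369313] [0.45299929 0.17763588 0.07880453]
```

View pics/w3.png

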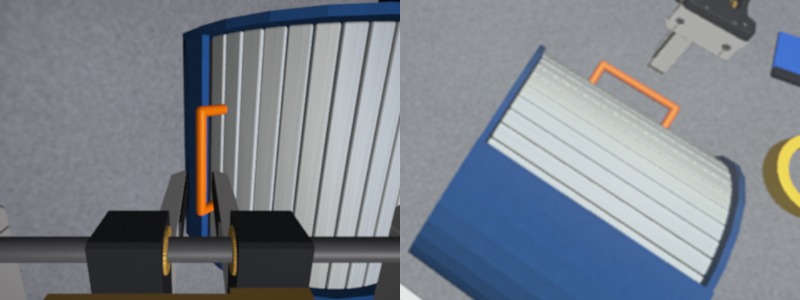

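The shutter covers the case and the bar is low in front, at (205,160) in the wrist half. To be sure it is on the stop, I'll press the bar gently with closed fingers.

>>> arm_command([
  [[0,0,0,0,0,0,1],[0,0,0,0,0,0,1],[0,0,0,0,0,0,1],[0,0,0,0,0,0,1],[0,0,15,0,0,0,1],[0,0,25,0,0,0,1],[0,0,31,0,0,0,1],[0,0,34,0,0,0,1],[0,0,36,0,0,0,1],[0,0,36,0,0,0,1]],
])

```text
time_s: 17.15
ee_pos: [0.45, 0.1653, 0.0783]
eef_rot: [2.642, 0.0, 1.57]
force: [-22.7, -1.9, 25.0]
grip_width: 0.0004
grip_force: 16.3
```

>>> arm_command([
  [[0,0,1,0,0,0,1],[0,0,2,0,0,0,1],[0,0,2,0,0,0,1]],
])

```text
time_s: 17.45
ee_pos: [0.4505, 0.1654, 0.0776]
eef_rot: [2.641, 0.001, 1.57]
force: [-52.2, -5.7, 56.7]
grip_width: 0.0005
grip_force: 37.7
```

The bar resists stiffly, so it is on its stop. Retreating.

>>> arm_command([
  [[0,0,-4,0,0,0,1],[0,0,-15,0,0,0,1],[0,0,-40,0,0,0,1],[0,0,-80,0,0,0,1],[0,0,-120,0,0,0,1],[0,0,-120,0,0,0,1],[0,0,-120,0,0,0,1]],
])

```text
time_s: 18.15
ee_pos: [0.3942, 0.1656, 0.1819]
eef_rot: [2.64, -0.001, 1.571]
force: [0.1, 0.6, 0.7]
grip_width: 0.0004
grip_force: 0.0
```

```bash
python3 - <<'E'
from h import *
o=ctrl.get_obs(); print(o['ee_pos'],o['force'])
a,_=grab('wrist'); b,_=grab('side'); c,_=grab('top')
cv2.imwrite('pics/w4.png',np.hstack([cv2.resize(a,(400,300)),cv2.resize(b[180:390,270:550],(400,300))]))
for n in ('wrist','side','top'):
    f=np.load(n+'.npz'); m=cv2.inRange(cv2.cvtColor(f['p'],cv2.COLOR_BGR2HSV),(5,180,120),(16,255,255))
    vv,uu=np.where(m>0); P=np.array([world(n,u,v) for u,v in zip(uu,vv)]); P=P[(P[:,2]>.06)&(P[:,2]<.1)&(P[:,0]<.47)&(P[:,0]>.43)&(abs(P[:,1]-.165)<.04)]
    if len(P): print(n,len(P),P.min(0),P.max(0),np.median(P,0))
E
```

```text
[0.39418358 0.16557819 0.18192541] [0.05889585 0.55576537 0.71849547]
wrist 698 [0.44809928 0.12765543 0.07557712] [0.45661934 0.2048084  0.08148475] [0.45149429 0.16968831 0.07927538]
top 185 [0.45110478 0.12523089 0.0748202 ] [0.45884883 0.20404139 0.08319248] [0.45502974 0.16802261 0.07967943]
```

View pics/w4.png

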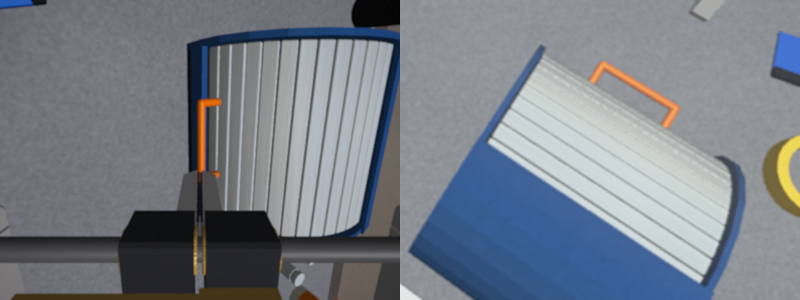

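The shutter is fully down. The top of the bar is at about 0.081 m, so its centre is at 0.076 m, the shut value. The robot is touching nothing.

```bash
python3 -c "
from station import ctrl
print(ctrl.hand_in())"
```

```text
the job is handed in; nothing more can be done
None
```

The silver standoff nearest the base is in the case, the shutter is rolled down onto its stop, and I handed the job in at about 18 s; the hand-in returned no verdict.

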